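# Peel the stuck top tray off the nested stack and hold it up for inspection

### The job

The blue top tray is stuck to the grey trays it is nested in, under a yellow hold-down tongue: turn the black knob a quarter turn anticlockwise to free the carriage and slide it back, away from the trays, to its end stop. Then peel the blue tray off by its orange lug, raising that corner well up (about 2 to 3 cm) while the opposite corner stays down, so that the grey trays stay in their nest; and finish while still holding it, still and about level, centred over the plywood offcut, clear of everything by a hand's breadth (some 10 to 20 cm above the bench). Leave the screwdriver, spanner and tape roll alone.

Things in the scene. Friction and masses are not known exactly. Their poses are not given: they have to be found in the camera images.
- fixture: dark steel base plate of the tray fixture, fixed to the bench, 190 (x) x 265 (y) x 10 mm. Origin on the bench directly under the centre of the trays; the plate reaches from y = -85 to +180 mm. The carriage runs on the +y side, its knob axis at (0, +100) mm when forward. A lamp shade hangs low over the bench about 0.65 m ahead and 0.25 m to the right of the robot's base axis: keep the arm short of it when swinging over from the right
- carriage (a joint): slide of the carriage with the yellow hold-down tongue (44 mm wide, top 58 mm above the bench), m: 0 = forward, tongue 14 mm over the blue tray's edge; 0.027 = end stop, fully back along the fixture's +y, tray free. Friction about 1.5 N. It cannot move until the knob is turned (a cam under it hooks a pin)
- knob (a joint): angle of the knob on the carriage, rad: 0 = locked, bar along the fixture's x; grows anticlockwise seen from above, stop at 1.57 (bar along the fixture's y). The carriage is free from about 0.8. Friction 0.08 N m; stays where it is left
- knob_grip (a point): grip point on the knob's axis: black bar 44 mm long, 13 mm thick, 28 mm high (from 68 to 96 mm above the bench), white line on top. This point is 84 mm above the bench and moves with the carriage; its axes turn with the knob, x along the bar
- tray_top: blue pressed tray, 150 (x) x 120 (y) mm, 0.2 kg; rim top 24.5 mm over the origin. Origin under the centre of its floor, z up; seated, its axes are those of the fixture, origin 26 mm above the bench and rim top 50.5 mm. Snap nubs hold all corners but the far one, 3 to 4 N each, over the first 5 mm of rise; pulled straight up it twists in the grip
- lug (a point): centre of the grip on the orange upright lug at the blue tray's (-65, -50) mm corner, 44.5 mm above the tray's origin (70.5 mm above the bench when seated). The lug stands 26 mm above the rim (24.5 to 50.5 mm over the tray's origin), 12 mm thick across and 22 mm along the diagonal that points outward at 225 degrees in the tray's frame (-x, -y)
- far_corner (a point): the blue tray's opposite corner (+75, +60) mm, at the underside of its rim, 22 mm above the tray's origin
- tray_lower: three grey trays nested into one another, one solid piece of 0.9 kg, rim 140 x 110 mm, 38 mm high, loose in the low nest of the fixture. Origin under the centre of its floor, 10 mm above the bench
- ply: plywood offcut lying fixed on the bench, 130 x 150 x 6 mm; origin at the centre of its underside. The blue tray is to be held over it
- driver: blue screwdriver, 238 mm long, lying on the bench to the right of the fixture; bystander, origin at its centre
- spanner: spanner, 185 mm long, lying near the front edge of the bench; bystander, origin at its centre
- tape: roll of black tape, 89 mm across, 19 mm high, behind; bystander, origin at its centre

How it is judged (in metres and radians):
On the way, in this order (a step that is already met when the one before it is completed fails the run):
1. the knob is turned loose (past 0.8 rad) (value of joint knob above 0.8 rad), for 0.1 s.
2. the carriage is slid back to its end stop (within 5 mm) (value of joint carriage above 0.022 m), for 0.2 s.
3. the blue tray is peeled: tilted by more than 0.09 rad (lug corner up about 17 mm) while its opposite corner is still down, within 8 mm of its seat (angle between tray_top's own z axis and vertical above 0.09 rad and z of far_corner in the frame of tray_lower below 0.046 m and z of lug in the frame of tray_lower above 0.072 m), for 0.1 s.
At the end, for the whole second after the job is handed in: Fingers alone hold the blue tray, still, within 0.3 rad of level, centre within 60 mm of the plywood centre seen from above, floor 80 to 300 mm and far corner over 70 mm above the bench; grey trays seated (within 5 mm, 0.05 rad); carriage back (beyond 22 mm) (contact force between the fingers and tray_top above 1 N and horizontal distance between tray_top and ply below 0.06 m and height (world z) of tray_top between 0.08 and 0.3 m and height (world z) of far_corner above 0.07 m and angle between tray_top's own z axis and vertical below 0.3 rad and linear speed of tray_top below 0.03 m/s and contact force between tray_top and tray_lower below 0.2 N and contact force between tray_top and ply below 0.2 N and contact force between tray_top and fixture below 0.2 N and z of tray_lower in the frame of fixture below 0.015 m and angle between tray_lower's own z axis and vertical below 0.05 rad and value of joint carriage above 0.022 m); the arm keeps its last pose, push and grip.
It fails at once if the grey trays were lifted or dragged out of their nest (moved more than 12 mm) (distance of tray_lower from where it was at the start of the episode above 0.012 m).
It fails at once if the screwdriver, spanner or tape roll was disturbed (moved more than 25 mm) (distance of any of driver, spanner, tape from where it was at the start of the episode above 0.025 m).
It also fails if it takes over 54 s, if anything falls off the work surface, if the arm or the gripper's body presses on something with over 40 N, if the wrist force passes 120 N, or if a joint passes its speed limit or range.

### The arm

A 7-joint arm with a two-finger parallel gripper is mounted at the origin on a cart in front of the work surface, level with it; the furniture and walls round the work are solid. World frame = base frame: x ahead of the robot, y to its left, z up, the work surface at z = 0. Lengths are in mm, angles in rad, forces in N, time in s.
With the tool pointing down it reaches from about 400 to 875 mm from the base axis. Payload 4.4 kg.
Tool frame: the origin (TCP) lies on the centre line of the jaws, within the pads' length; the fingertips stand ctrl.nose_length ahead of it and the grasp point (between the pads) lies 6 mm ahead of it (ctrl.nose_length is the distance from the TCP to the fingertips, in mm); z points along the fingers, y is the direction in which the jaws open and shut (so a half turn about z gives the same grasp; the last joint's range is limited). The gripper opens to 85 mm and grips with 20 to 120 N. Pads are 22 mm wide; open, the fingers measure 114 mm over their backs; the gripper's body (76 mm by 85 mm) begins 54 mm behind the grasp point. The pads swing forward as they close: fully open they stand 13 mm farther back than shut.
Start: joints at [1.164, 0.628, 0.038, 1.517, -0.027, 0.996, -0.02], TCP at [217.284, -612.622, 256.313] pointing down, gripper open.
Joint ranges: [-3.06, 3.06], [-0.37, 2.12], [-1.25, 1.32], [0.18, 2.47], [-1.1, 4.24], [0.23, 1.98], [-2.94, 2.94]. Speed limits (rad/s): [2.57, 2.57, 3.14, 3.14, 3.14, 3.14, 3.14].

### API

Orientations are given as [roll, pitch, yaw] about the fixed x, y, z axes, in that order (R = Rz(yaw) Ry(pitch) Rx(roll)).
In Python, from cell import ctrl, vision gives the robot as it stands. The module is installed in compiled form; this text tells all that it offers.
- The arm moves only by the shell command python3 -m inch 'ROWS'. ROWS is a JSON object of lists of equal length, an entry for each row: "travel": the shift along the tool's x, y, z in cm, a list of three; "twist": the turn about the tool's z in degrees; "fingers": the finger opening in cm, from 0 to 8.54. A call has exactly 10 rows; each row is the pose to reach, as a shift and turn from the pose commanded when the call began, along the tool's axes at that moment; what a row does not reach only later rows make up. A row lasts 1/12 s, in which the tool goes at most 41.7 mm and 7.16 degrees, less where a joint would pass 70% of its speed; a pose out of reach is approached as far as the arm can. A call with a gripper value outside its range is refused whole. The fingers move at their own pace and stop on an object; the grip force is fixed at half the most. Time passes only in rows, so rows that repeat a pose let the fingers close, or fill a call up. It gives the time, the measured TCP pose, the force and the opening at its end, in the units of the state.
- ctrl.read_state(): the state, without advancing time (a new reading comes with each control period).
- vision.get_image(name): name is "side" or "top"; returns a dict with "frame" (420x560x3 uint8, red, green, blue), "fx", "fy", "cx", "cy" (pixels), "position" and "orientation" of the camera in the world. Camera axes: x right, y down, z forward; pixel columns grow to the right and rows downward; lengths in mm; the calibration is good to about 2 mm. A picture is of the moment at which its call begins. There is no depth.
- ctrl.finish_job(): hands the job in, once; it reports no verdict.
The state is a dict: "clock": time; "qpos": joint angles; "qd": joint speeds; "tau": joint torques, N m; "eef_pos": TCP position; "tool_rot": TCP orientation; "force": force on the tool from outside, world axes, zero at the start; "torque": the same for the moment, N m; "width": finger opening in mm.
Only numpy, scipy, OpenCV 4.12 (cv2) and the standard library are available. Lean on these libraries where they do the work, as an engineer would, in place of code of your own. Each camera call takes 0.05 s, during which the arm holds its last target.

## Working session

There is one attempt and no reset: what is moved stays moved. The work goes in short steps, Python scripts to look and compute and a shell command to move; the robot and the scene stay as the last step left them, time stands still between calls to the robot, and variables do not carry over. Pictures are saved under pics/ and viewed, and the job is handed in when it is done.

```bash
ls; mkdir -p pics; python3 - <<'E'
from cell import ctrl, vision
import cv2
print(ctrl.read_state(), ctrl.nose_length)
for n in("side","top"):
    d=vision.get_image(n)
    cv2.imwrite(f"pics/{n}0.png",d["frame"][:,:,::-1])
    print(n,{k:v for k,v in d.items() if k!="frame"})
E
```

```text
pics
{'clock': 0.0, 'qpos': array([ 1.16417612,  0.62936022,  0.0384545 ,  1.51840373, -0.02701999,
        0.99631278, -0.01998173]), 'qd': array([ 2.52519732e-04, -1.89948164e-04, -2.39517108e-05, -2.59277822e-04,
       -8.21916243e-04,  3.11585184e-04,  2.09696193e-03]), 'tau': array([-6.95745930e-04, -5.63395393e+01,  1.22630272e+00, -1.93442899e+01,
        1.11056969e-02,  1.06009954e-02, -1.29961961e-05]), 'eef_pos': array([ 217.09290443, -612.03560596,  255.36872696]), 'tool_rot': array([-3.13962696e+00,  1.81823138e-05,  3.40816659e-01]), 'force': array([-0.18558626,  0.02914752, -0.19397823]), 'torque': array([ 0.02244723, -0.03883154, -0.00899093]), 'width': 85.1828023912093} 25.0
side {'fx': 503.2384073873966, 'fy': 503.2384073873966, 'cx': 285.43076579883007, 'cy': 205.2655239674258, 'position': array([  428.97168017, -1157.49405784,   694.26643065]), 'orientation': array([-2.05002973,  0.00910165, -0.08609888])}
top {'fx': 507.4252617193648, 'fy': 507.4252617193648, 'cx': 273.95903334264096, 'cy': 214.5192472768595, 'position': array([ 388.08961539,   32.584013  , 1295.34878737]), 'orientation': array([-3.03276198, -0.01570873, -1.54355903])}
```

View pics/side0.png

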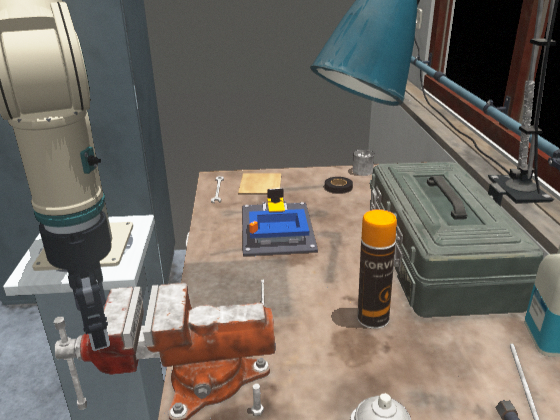

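View pics/top0.png

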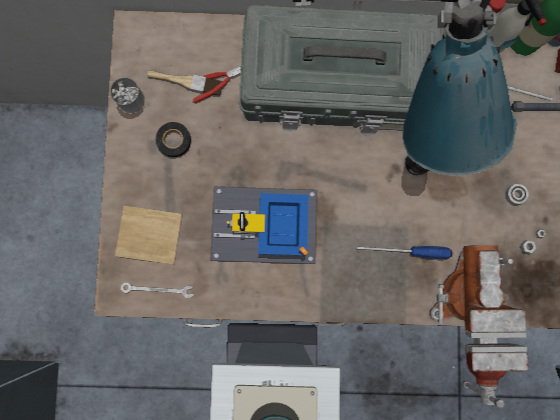

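```bash
cat > h.py <<'E'
import numpy as np, cv2
from scipy.spatial.transform import Rotation as R
from cell import ctrl, vision
def ray(d,u,v):
    c=R.from_euler('xyz',d["orientation"]).apply([(u-d["cx"])/d["fx"],(v-d["cy"])/d["fy"],1.])
    return np.array(d["position"]),c/np.linalg.norm(c)
def atz(d,u,v,z):
    p,c=ray(d,u,v); return p+c*(z-p[2])/c[2]
def tri(d1,a,d2,b):
    p,c=ray(d1,*a);q,e=ray(d2,*b)
    s=np.linalg.lstsq(np.c_[c,-e],q-p,rcond=None)[0]
    x,y=p+c*s[0],q+e*s[1]
    return (x+y)/2,np.linalg.norm(x-y)
def proj(d,P):
    c=R.from_euler('xyz',d["orientation"]).inv().apply(np.atleast_2d(P)-d["position"])
    return np.c_[c[:,0]/c[:,2]*d["fx"]+d["cx"],c[:,1]/c[:,2]*d["fy"]+d["cy"]]
def crop(d,name,u0,v0,w,h,s):
    f=d["frame"][v0:v0+h,u0:u0+w,::-1]
    cv2.imwrite(f"pics/{name}.png",cv2.resize(f,None,fx=s,fy=s,interpolation=cv2.INTER_CUBIC))
def load(n):
    import pickle; return pickle.load(open(n,'rb'))
E
python3 - <<'E'
from h import *
import pickle
t=vision.get_image("top");s=vision.get_image("side")
pickle.dump((t,s),open("i0.pkl","wb"))
crop(t,"topc",200,180,130,95,6)
crop(s,"sidec",230,170,100,90,6)
E
```

```text
(no output)
```

View pics/topc.png

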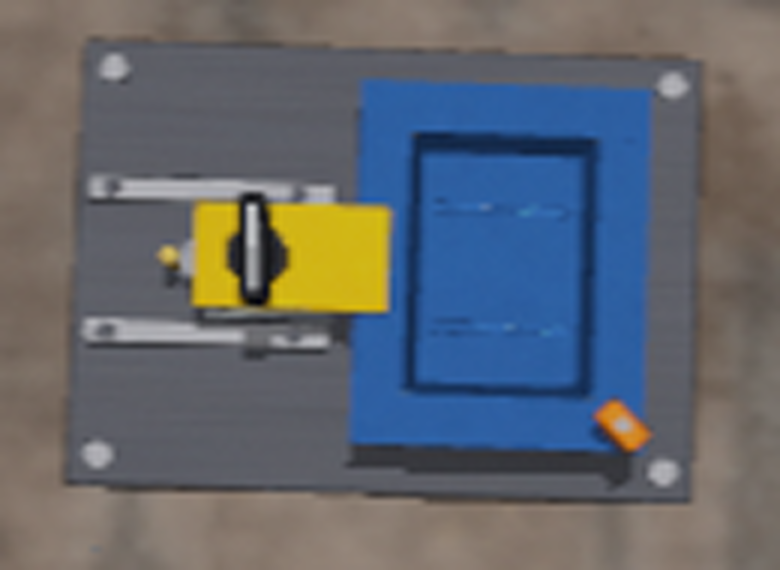

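View pics/sidec.png

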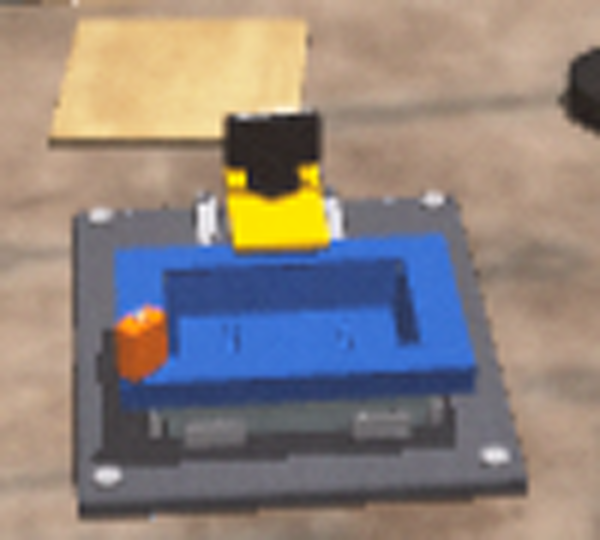

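```bash
cat > fit.py <<'E'
from h import *
from scipy.optimize import least_squares
t,s=load("i0.pkl")
ft=lambda x,y:(200+(x+.5)/6-.5,180+(y+.5)/6-.5)
fs=lambda x,y:(230+(x+.5)/6-.5,170+(y+.5)/6-.5)
T=[((95,180,10),(88,40)),((95,-85,10),(700,60)),((-95,-85,10),(690,500)),((-95,180,10),(66,485)),
((75,60,50.5),(361,79)),((75,-60,50.5),(652,90)),((-75,-60,50.5),(642,452)),((-75,60,50.5),(352,443)),((-65,-50,76.5),(622,425)),((0,100,96),(255,250))]
S=[((95,180,10),(460,200)),((95,-85,10),(527,488)),((-95,-85,10),(80,512)),((-95,180,10),(76,213)),
((75,60,50.5),(447,235)),((75,-60,50.5),(474,369)),((-75,-60,50.5),(117,385)),((-75,60,50.5),(115,249)),((-65,-50,76.5),(142,312)),((0,100,96),(272,115))]
def f(p,which):
    r=[];Rz=R.from_euler('z',p[3])
    for L,d,g in ((T,t,ft),(S,s,fs)):
        if d is t and 't' not in which or d is s and 's' not in which: continue
        P=Rz.apply(np.array([l[0] for l in L],float))+p[:3]
        r.append((proj(d,P)-np.array([g(*l[1]) for l in L])))
    return np.concatenate(r)
for w in('t','s','ts'):
    o=least_squares(lambda p:f(p,w).ravel(),[400,-20,0,0],x_scale=[100,100,100,1])
    print(w,o.x,np.abs(o.fun).max());
print(f(o.x,'ts').round(1).tolist())
p=o.x;Rz=R.from_euler('z',p[3])
for n,q in(('knob',(0,100,84)),('lug',(-65,-50,70.5)),('tray',(0,0,26))):print(n,Rz.apply(q)+p[:3])
print('tri lug top',tri(t,ft(622,425),s,fs(142,312)),'knobtop',tri(t,ft(255,250),s,fs(272,115)))
c=[atz(t,u,v,6) for u,v in((121,206),(181,212),(176,263),(116,257))]
print('ply',np.mean(c,0),np.array(c).round())
for n,u,v,z in (('tape',173,139,19),('drv1',357,248,10),('drv2',452,253,25),('spanL',121,288,5),('spanR',192,293,5),('cantop',416,166,190),('viseL',435,312,0),('vise',470,250,100),('lamp bottom',407,150,300),('can/dark',98,320,0)):
    print(n,atz(t,u,v,z).round())
# lamp heights via both views: rim left in top view/ side
print(ctrl.read_state()['eef_pos'])
E
python3 fit.py
```

```text
t [ 5.03309400e+02 -6.80291147e+00 -1.08213030e+01 -2.21937922e-03] 0.47610413902719984
s [ 5.01997924e+02 -1.15338645e+01  7.46863812e-01 -1.18118831e-02] 1.3523847078489837
ts [ 5.02428789e+02 -6.70252426e+00 -2.06562528e+00 -5.92280006e-03] 1.4467594431706345
[[-0.6, -0.3], [0.6, -0.0], [0.5, 0.9], [-0.4, -0.1], [0.2, 0.2], [0.0, 0.0], [0.1, 0.2], [-0.5, 0.0], [0.2, 0.0], [-0.3, -0.6], [-0.5, -0.7], [0.5, -1.2], [-0.5, -1.3], [-0.2, -0.1], [-0.4, 0.4], [0.4, 0.2], [0.5, 0.4], [0.1, 0.6], [-0.1, 1.4], [0.2, 0.4]]
knob [503.02106592  93.29572177  81.93437472]
lug [437.13379119 -56.31666752  68.43437472]
tray [502.42878937  -6.70252426  23.93437472]
tri lug top (array([437.35259051, -55.45894048,  78.06765541]), np.float64(0.5422248240020393)) knobtop (array([501.86727368,  92.49927467,  95.39847047]), np.float64(0.8786343096315524))
ply [469.68460788 332.76595554   6.        ] [[540. 407.   6.]
 [529. 253.   6.]
 [399. 260.   6.]
 [410. 411.   6.]]
tape [715. 280.  19.]
drv1 [ 450. -197.   10.]
drv2 [ 443. -433.   25.]
spanL [333. 394.   5.]
spanR [326. 216.   5.]
cantop [ 627. -294.  190.]
viseL [ 294. -398.    0.]
vise [ 448. -449.  100.]
lamp bottom [ 635. -244.  300.]
can/dark [252. 448.   0.]
[ 217.16751922 -612.29249548  255.73009667]
```

```bash
python3 - <<'E'
from h import *
t,s=load("i0.pkl")
print(tri(t,(498,252),s,(262,310)))
print(tri(t,(481,252),s,(250,304)))
print(tri(t,(527,311),s,(147,290)), tri(t,(472,333),s,(112,290)))
print('lamp',tri(t,(407,150),s,(313,70)),tri(t,(512,128),s,(385,103)))
print('can',tri(t,(416,166),s,(380,215)))
E
```

```text
(array([ 442.52957336, -491.38514075,  152.19140627]), np.float64(0.5518149812355228))
(array([ 432.40037649, -457.91168209,  140.30853257]), np.float64(19.765319171211107))
(array([ 293.22158635, -520.69516548,  227.46947991]), np.float64(49.53553239009162)) (array([ 225.92117185, -433.32153894,  166.93998695]), np.float64(75.12283465862595))
lamp (array([ 576.34425937, -191.15349222,  482.5812016 ]), np.float64(26.614472190979903)) (array([ 646.84342625, -379.96173963,  463.03393002]), np.float64(16.331858209948933))
can (array([ 655.69020036, -296.28448059,  207.88603779]), np.float64(64.41729955345502))
```

```bash
python3 -m inch '{"travel":[[0.5,-0.5,-2],[3,-3.4,-3.5],[6,-6.8,-4],[9,-10.2,-4],[12,-13.5,-4],[15,-16.9,-4],[18,-20.3,-4],[21,-23.7,-4],[23.5,-26.5,-4],[25.3,-28.5,-4]],"twist":[0,0,0,0,0,0,0,0,0,0],"fingers":[8.5,8.5,8.5,8.5,8.5,8.5,8.5,8.5,8.5,8.5]}'; python3 - <<'E'
from h import *
s=ctrl.read_state(); print(s['qpos'].round(2),s['eef_pos'],s['tool_rot'])
crop(vision.get_image("side"),"s1",0,0,560,420,1)
E
```

```text
clock: 1.03
eef_pos: [359.7, -260.0, 296.5]
tool_rot: [3.141, -0.0, 0.34]
force: [0.7, -1.2, 0.2]
width: 84.6
[ 0.58  0.28 -0.03  2.01  0.01  0.85 -0.68] [ 359.67270425 -260.00387353  296.45463031] [ 3.14128905e+00 -2.00494713e-04  3.40407448e-01]
```

View pics/s1.png

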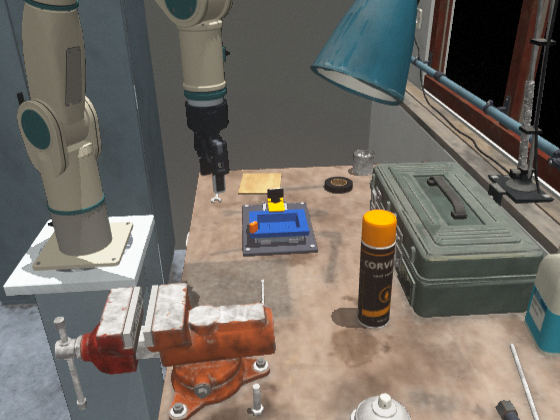

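```bash
python3 -m inch '{"travel":[[2,-2.3,0],[5,-5.7,0],[8,-9.1,0.5],[11,-12.5,2],[14,-15.9,4],[17,-19.3,6],[20,-22.7,8],[23,-26,10],[24.6,-27.9,11.2],[25.2,-28.5,11.6]],"twist":[0,3,6,9,12,15,18,19.8,19.8,19.8],"fingers":[8.5,8.5,8.5,8,7,6,5.5,5.5,5.5,5.5]}'; python3 - <<'E'
from h import *
s=ctrl.read_state(); print(s['qpos'].round(2),s['eef_pos'],s['tool_rot'])
t=vision.get_image("top")
crop(t,"t2",200,160,130,100,6)
crop(vision.get_image("side"),"s2",220,110,120,130,5)
E
```

```text
clock: 1.92
eef_pos: [502.2, 92.9, 179.4]
tool_rot: [-3.142, -0.0, -0.004]
force: [0.7, -0.2, 0.2]
width: 55.0
[-0.21  0.54 -0.04  1.98  0.03  0.62 -1.85] [502.21779004  92.91152007 179.36257272] [-3.14153969e+00 -1.07364761e-04 -4.17201116e-03]
```

View pics/t2.png

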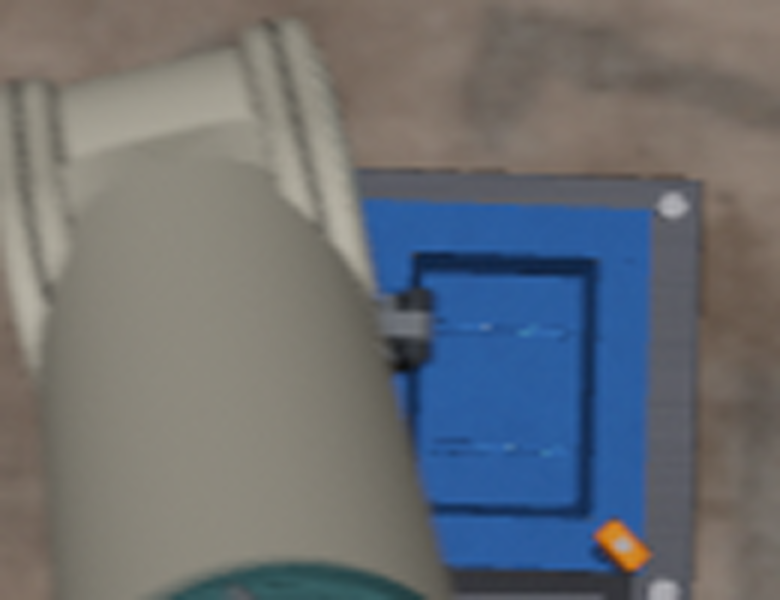

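View pics/s2.png

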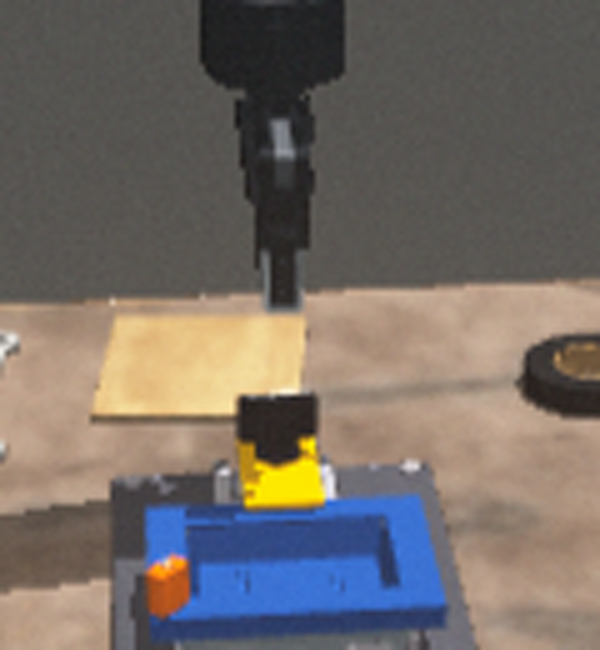

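```bash
python3 -m inch '{"travel":[[0,0,1.5],[0,0,4],[0,0,6.5],[0,0,8],[0,0,8.5],[0,0,8.5],[0,0,8.5],[0,0,8.5],[0,0,8.5],[0,0,8.5]],"twist":[0,0,0,0,0,0,0,0,0,0],"fingers":[5,4,4,3.5,3,2,0.5,0.5,0.5,0.5]}'; python3 - <<'E'
from h import *
crop(vision.get_image("side"),"s3",220,110,120,130,5)
E
```

```text
clock: 2.85
eef_pos: [501.1, 93.1, 95.2]
tool_rot: [-3.139, 0.001, -0.002]
force: [0.0, 6.0, -14.6]
width: 12.2
```

View pics/s3.png

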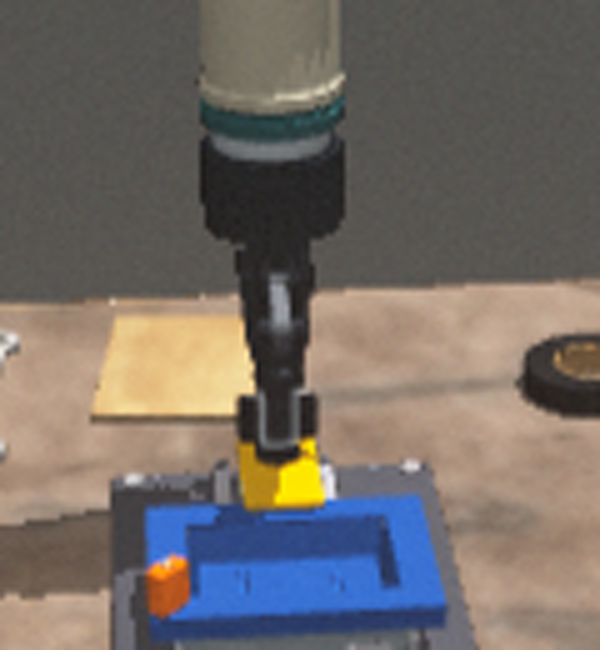

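```bash
python3 -m inch '{"travel":[[0,0,0],[0,0,0],[0,0,0],[0,0,0],[0,0,0],[0,0,0],[0,0,0],[0,0,0],[0,0,0],[0,0,0]],"twist":[-3,-8,-13,-18,-23,-28,-33,-38,-43,-48],"fingers":[0.5,0.5,0.5,0.5,0.5,0.5,0.5,0.5,0.5,0.5]}';python3 -m inch '{"travel":[[0,0,0],[0,0,0],[0,0,0],[0,0,0],[0,0,0],[0,0,0],[0,0,0],[0,0,0],[0,0,0],[0,0,0]],"twist":[-5,-10,-15,-20,-25,-30,-35,-38,-40,-40],"fingers":[0.5,0.5,0.5,0.5,0.5,0.5,0.5,0.5,0.5,0.5]}'; python3 - <<'E'
from h import *
crop(vision.get_image("side"),"s4",220,110,120,130,5)
print(ctrl.read_state())
E
```

```text
clock: 3.73
eef_pos: [501.1, 93.0, 95.3]
tool_rot: [-3.139, -0.002, 0.839]
force: [0.6, 6.9, -16.3]
width: 12.3
clock: 4.57
eef_pos: [501.2, 93.0, 95.2]
tool_rot: [-3.141, -0.003, 1.534]
force: [-1.0, 7.4, -14.1]
width: 12.3
{'clock': 4.6167, 'qpos': array([ 0.04768015,  0.71806624, -0.42792033,  2.0304764 ,  0.58315745,
        0.51211647, -0.84257339]), 'qd': array([-0.00402339, -0.00162007,  0.00418801, -0.00130379, -0.00108268,
       -0.00199929, -0.00641203]), 'tau': array([ 3.76494169e+00, -5.67668366e+01, -2.42811017e+00, -1.12732950e+01,
        7.90704824e-01,  1.46886785e+00,  6.38975267e-03]), 'eef_pos': array([501.15968449,  92.96515962,  95.25047986]), 'tool_rot': array([-3.1412543 , -0.00338018,  1.5330688 ]), 'force': array([ -1.38951744,   6.85083631, -14.84197144]), 'torque': array([1.35464104, 0.11923893, 0.05836248]), 'width': 12.27848436497387}
```

View pics/s4.png

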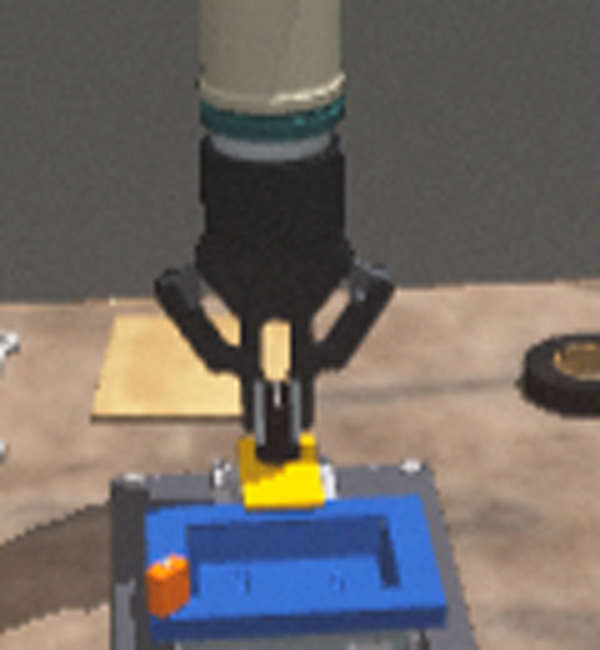

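```bash
python3 -m inch '{"travel":[[0.2,0,0],[0.6,0,0],[1,-0.03,0],[1.4,-0.05,0],[1.8,-0.06,0],[2.2,-0.08,0],[2.5,-0.09,0],[2.7,-0.1,0],[2.85,-0.1,0],[2.85,-0.1,0]],"twist":[0,0,0,0,0,0,0,0,0,0],"fingers":[0.5,0.5,0.5,0.5,0.5,0.5,0.5,0.5,0.5,0.5]}'; python3 - <<'E'
from h import *
crop(vision.get_image("side"),"s5",220,110,120,130,5)
E
```

```text
clock: 5.45
eef_pos: [501.3, 119.9, 95.2]
tool_rot: [-3.141, -0.0, 1.532]
force: [-3.6, 0.0, -11.5]
width: 12.3
```

View pics/s5.png

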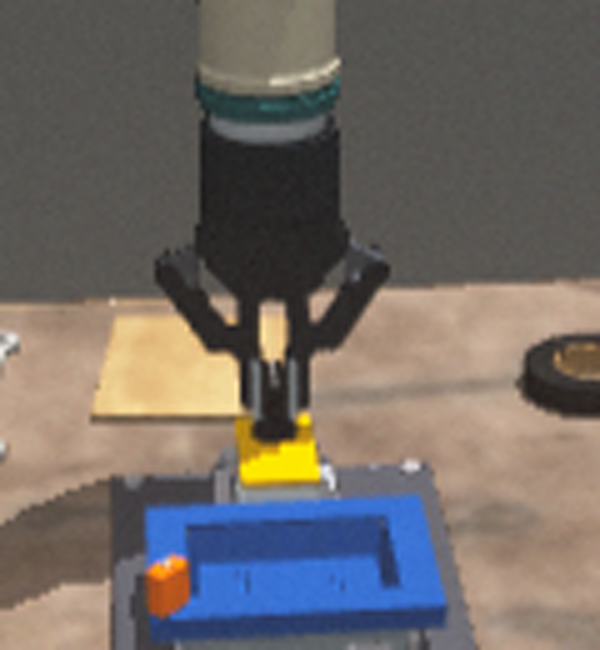

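```bash
python3 -m inch '{"travel":[[0,0,0],[0,0,0],[0,0,0],[0,0,-1],[0,0,-3],[0,0,-5.5],[0,0,-7],[0,0,-8],[0,0,-8],[0,0,-8]],"twist":[0,0,0,0,0,0,0,0,0,0],"fingers":[3,5,5,5,5,5,5,5,5,5]}'; python3 - <<'E'
from h import *
import pickle
s=ctrl.read_state(); print(s['eef_pos'],s['tool_rot'],s['force'])
y=s['tool_rot'][2]
d=np.array([436.4,-56.1])-s['eef_pos'][:2]
print('xt',d@[np.cos(y),np.sin(y)],'yt',d@[np.sin(y),-np.cos(y)],'tw',np.degrees(y)-44.7)
crop(vision.get_image("side"),"s6",220,110,120,130,5)
E
```

```text
clock: 6.33
eef_pos: [502.4, 119.3, 176.0]
tool_rot: [3.14, -0.0, 1.531]
force: [0.4, 0.2, -0.5]
width: 49.9
[502.41613693 119.3288989  176.02188913] [ 3.13963369e+00 -3.01705183e-04  1.53062200e+00] [ 0.35571986  0.24673953 -0.48789853]
xt -177.93878911040997 yt -58.917028389488436 tw 42.99818088488959
```

View pics/s6.png

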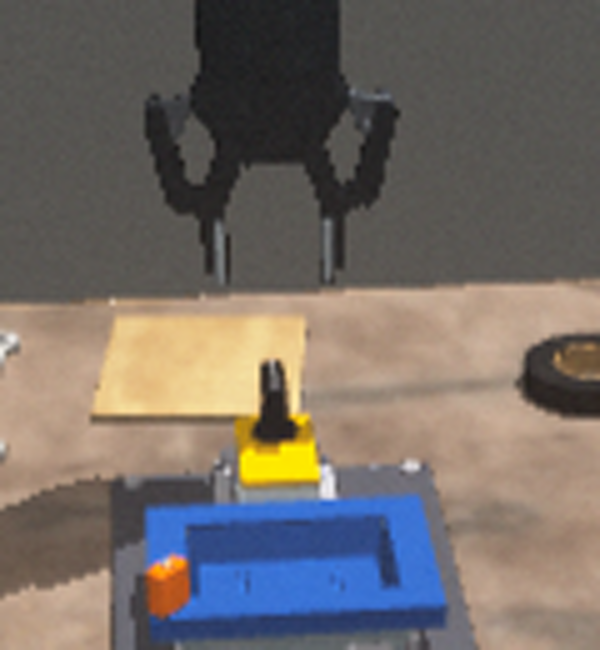

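```bash
python3 -m inch '{"travel":[[-1,-0.3,0],[-3.5,-1.2,0],[-6.5,-2.1,0],[-9.5,-3.1,0],[-12.5,-4.1,0],[-15,-4.9,0.6],[-16.8,-5.5,1.2],[-17.6,-5.8,1.8],[-17.8,-5.85,2],[-17.8,-5.85,2]],"twist":[3,8,14,20,26,32,38,42,43,43],"fingers":[4.5,4,4,4,4,4,4,4,4,4]}'; python3 - <<'E'
from h import *
import pickle
s=ctrl.read_state(); print(s['eef_pos'],s['tool_rot'],s['force'])
t=vision.get_image("top");sd=vision.get_image("side")
pickle.dump((t,sd),open("i1.pkl","wb"))
crop(t,"t7",200,150,130,130,4.5)
crop(sd,"s7",220,140,100,100,6)
E
```

```text
clock: 7.22
eef_pos: [435.5, -56.4, 154.3]
tool_rot: [-3.14, 0.002, 0.781]
force: [0.5, 0.9, 0.2]
width: 40.0
[435.50240745 -56.40614582 154.32100659] [-3.13985630e+00  1.72204897e-03  7.80569631e-01] [0.45128035 0.9489458  0.19015268]
```

View pics/s7.png

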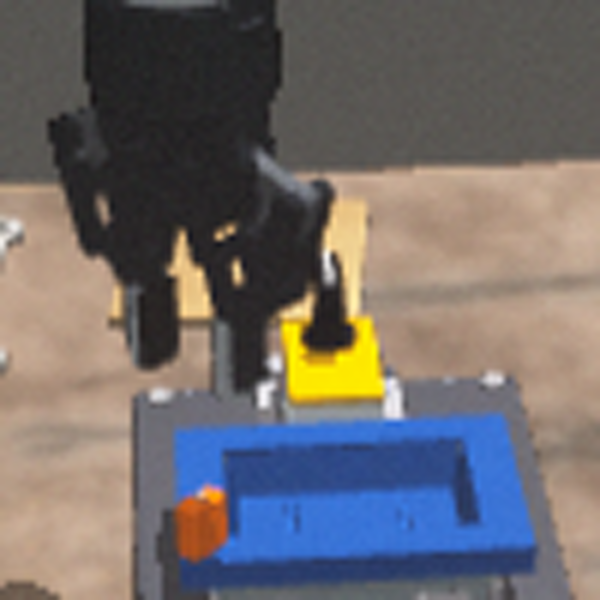

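View pics/t7.png

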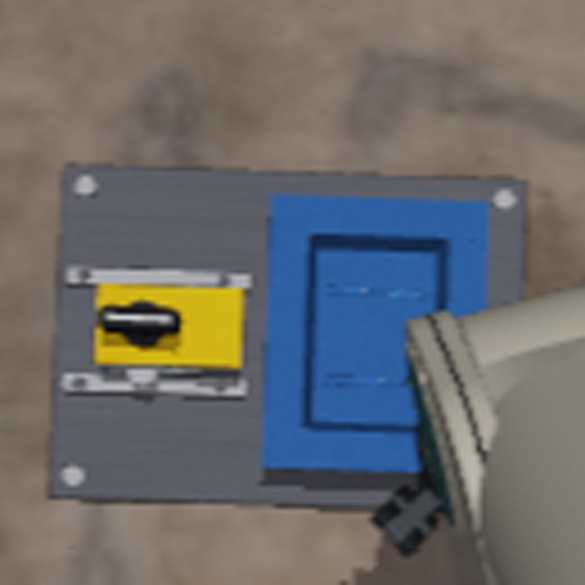

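```bash
python3 - <<'E'
from h import *
t,s=load("i1.pkl")
c=lambda P:((proj(s,P)-[220,140]+.5)*6-.5).round()
u=np.array([.7,-.71,0])
C=np.array([435.5,-56.4,131])
print('tips',c([C-u*20,C,C+u*20]))
print('lugtop',c([[437,-56,76.5],[436,-56,76.5],[437,-56,50.5]]))
E
```

```text
tips [[157. 366.]
 [192. 380.]
 [227. 395.]]
lugtop [[201. 496.]
 [198. 496.]
 [203. 550.]]
```

```bash
python3 -m inch '{"travel":[[0.12,0.06,1],[0.12,0.06,3],[0.12,0.06,5],[0.12,0.06,6.5],[0.12,0.06,7.2],[0.12,0.06,7.5],[0.12,0.06,7.5],[0.12,0.06,7.5],[0.12,0.06,7.5],[0.12,0.06,7.5]],"twist":[0,0,0,0,0,0,0,0,0,0],"fingers":[4,4,4,4,4,4,3.5,3,2.5,2.5]}'; python3 - <<'E'
from h import *
sd=vision.get_image("side")
crop(sd,"s8",220,140,100,100,6)
E
```

```text
clock: 8.15
eef_pos: [438.2, -55.7, 81.1]
tool_rot: [3.14, -0.001, 0.781]
force: [0.3, -0.1, 0.8]
width: 24.9
```

View pics/s8.png

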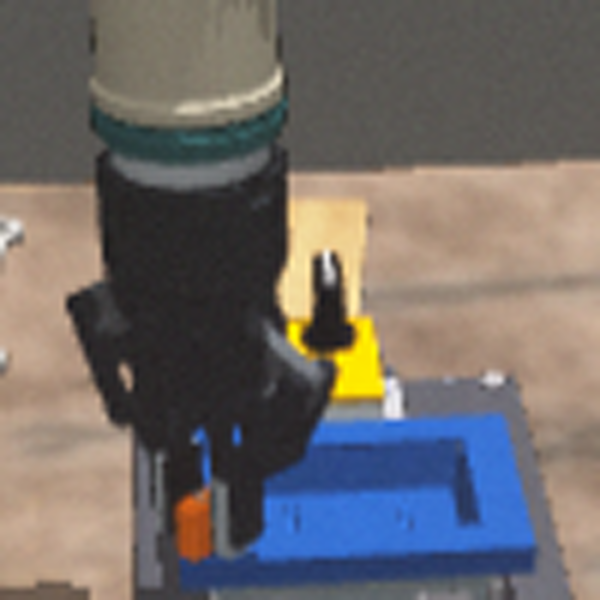

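```bash
python3 -m inch '{"travel":[[0,0,0.1],[0,0,0.2],[0,0,0.2],[0,0,0.2],[0,0,0.2],[0,0,0.2],[0,0,0.2],[0,0,0.2],[0,0,0.2],[0,0,0.2]],"twist":[0,0,0,0,0,0,0,0,0,0],"fingers":[2.5,2.2,2,1.8,1.6,1.4,1.2,1.0,0.6,0.3]}'; python3 - <<'E'
from h import *
sd=vision.get_image("side")
crop(sd,"s9",220,140,100,100,6)
print(ctrl.read_state())
E
```

```text
clock: 9.03
eef_pos: [437.5, -55.6, 78.5]
tool_rot: [-3.142, 0.0, 0.781]
force: [-1.2, 0.9, 6.0]
width: 10.9
{'clock': 9.0833, 'qpos': array([ 0.19307071,  0.67497818, -0.18915499,  2.22258363,  0.44189486,
        0.27841599, -1.17190909]), 'qd': array([ 1.41030716e-03, -1.78016325e-05,  3.60771444e-04,  6.06180886e-04,
       -6.90364638e-04, -1.44527721e-03, -1.36112733e-03]), 'tau': array([ 3.72183546e-01, -4.30333185e+01, -9.24075153e-01, -6.28050819e+00,
       -3.89545807e-02, -3.45595563e-01, -1.54846567e-01]), 'eef_pos': array([437.4869134 , -55.57105453,  78.47427687]), 'tool_rot': array([-3.14157472e+00,  6.79746739e-05,  7.81093495e-01]), 'force': array([-1.56612412,  1.46999927,  5.43192947]), 'torque': array([0.18464246, 0.27712978, 0.11918212]), 'width': 10.82928944245537}
```

View pics/s9.png

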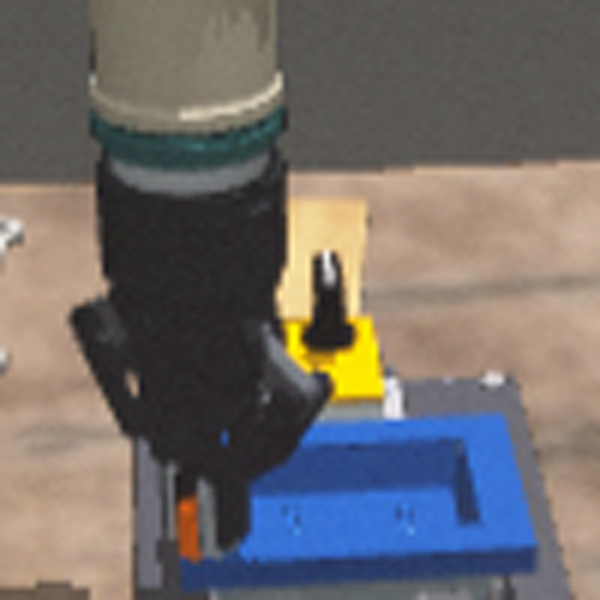

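```bash
python3 -m inch '{"travel":[[0.01,0,-0.1],[0.03,0,-0.2],[0.04,0,-0.3],[0.06,0,-0.4],[0.07,0,-0.5],[0.08,0,-0.6],[0.1,0,-0.7],[0.12,0,-0.8],[0.14,0,-0.9],[0.15,0,-1.0]],"twist":[0,0,0,0,0,0,0,0,0,0],"fingers":[0.3,0.3,0.3,0.3,0.3,0.3,0.3,0.3,0.3,0.3]}'; python3 - <<'E'
from h import *
sd=vision.get_image("side")
crop(sd,"s10",220,140,100,100,6)
s=ctrl.read_state();print(s['force'],s['torque'])
E
```

```text
clock: 9.92
eef_pos: [438.9, -54.5, 88.4]
tool_rot: [3.141, -0.0, 0.781]
force: [1.0, 1.1, -9.5]
width: 10.7
[ 0.55278273 -0.10632355 -9.65283575] [-0.09649257  0.27954917  0.0950868 ]
```

View pics/s10.png

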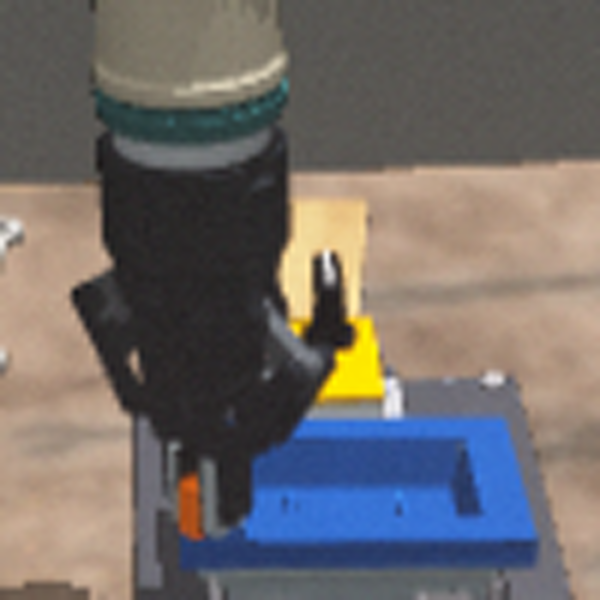

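```bash
python3 -m inch '{"travel":[[0.02,0,-0.12],[0.04,0,-0.24],[0.07,0,-0.36],[0.1,0,-0.5],[0.13,0,-0.64],[0.16,0,-0.78],[0.2,0,-0.92],[0.24,0,-1.06],[0.27,0,-1.2],[0.3,0,-1.3]],"twist":[0,0,0,0,0,0,0,0,0,0],"fingers":[0.3,0.3,0.3,0.3,0.3,0.3,0.3,0.3,0.3,0.3]}'; python3 - <<'E'
from h import *
sd=vision.get_image("side")
crop(sd,"s11",220,140,100,100,6)
s=ctrl.read_state();print(s['force'],s['torque'])
E
```

```text
clock: 10.8
eef_pos: [441.5, -52.6, 101.9]
tool_rot: [3.14, -0.001, 0.78]
force: [-0.4, -0.4, -2.0]
width: 11.1
[-0.46512235 -0.6314296  -2.00212692] [-0.13110465  0.0799726   0.01838957]
```

View pics/s11.png

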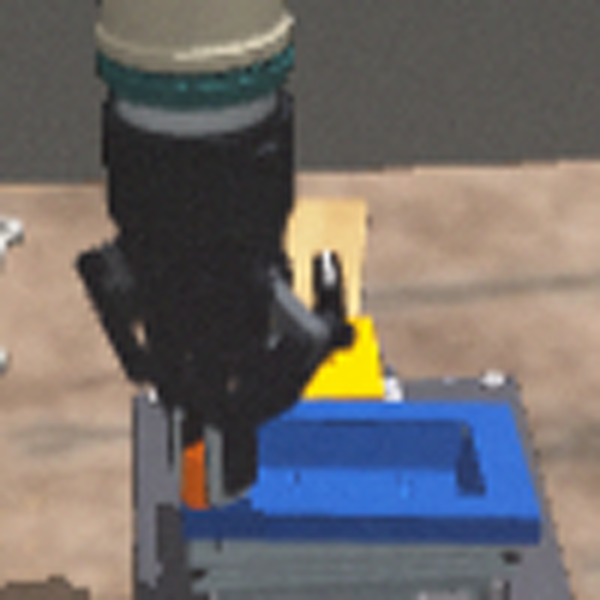

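```bash
python3 - <<'E'
from h import *
import pickle
t=vision.get_image("top");sd=vision.get_image("side")
pickle.dump((t,sd),open("i2.pkl","wb"))
crop(t,"t12",235,185,80,80,7)
crop(sd,"s12",240,195,80,65,9)
E
```

```text
(no output)
```

View pics/s12.png

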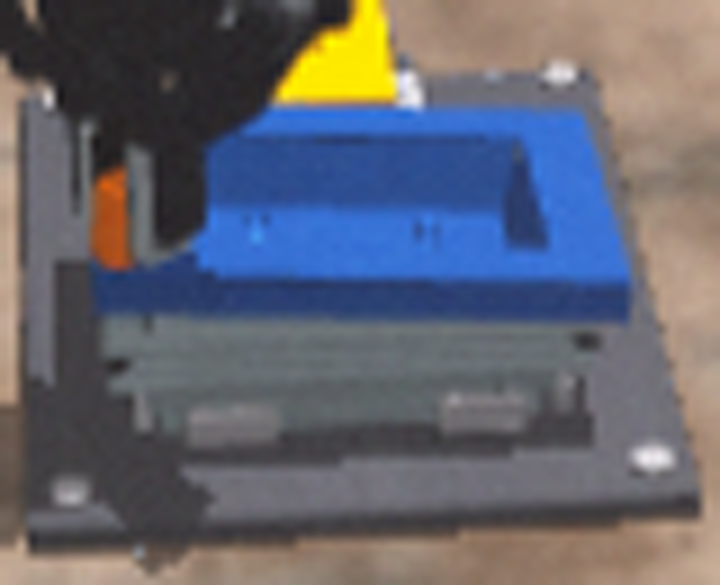

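View pics/t12.png

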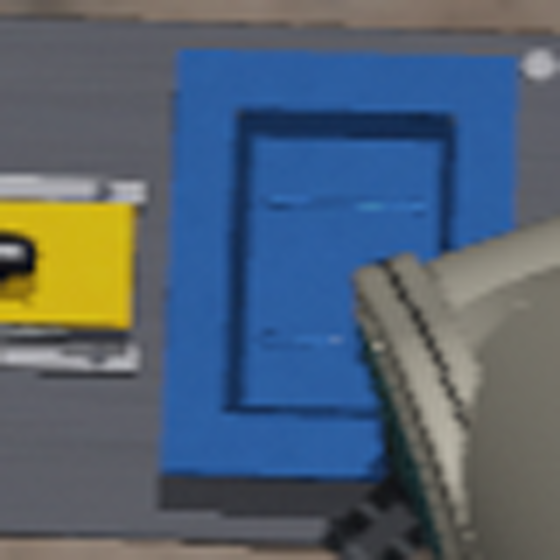

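```bash
cat > fit2.py <<'E'
from h import *
from scipy.optimize import least_squares
def fit(t,s,Tp,Sp,lug,seat):
    # seat: fixture x,y,z,yaw bias-fit ; returns tray pose
    def f(p):
        Q=R.from_rotvec(p[3:])
        g=lambda L,d: ((proj(d,Q.apply(np.array([l[0] for l in L],float))+p[:3])-np.array([l[1] for l in L]))).ravel()
        r=[g(Tp,t),g(Sp,s)]
        if lug is not None: r.append((Q.apply([-65,-50,44.5])+p[:3]-lug)/1.5)
        return np.concatenate(r)
    o=least_squares(f,[*seat,0,0,0],x_scale=[100,100,100,1,1,1])
    return o
E
python3 - <<'E'
from fit2 import *
t,s=load("i2.pkl")
a=lambda x,y:(235+(x+.5)/7-.5,185+(y+.5)/7-.5)
b=lambda x,y:(240+(x+.5)/9-.5,195+(y+.5)/9-.5)
Tp=[((75,60,24.5),a(178,50)),((75,-60,24.5),a(517,57)),((-75,60,24.5),a(160,474))]
Sp=[((75,60,24.5),b(585,112)),((75,-60,24.5),b(630,286)),((-75,-60,24.5),b(93,272))]
a0=lambda x,y:(200+(x+.5)/6-.5,180+(y+.5)/6-.5)
b0=lambda x,y:(230+(x+.5)/6-.5,170+(y+.5)/6-.5)
T0=[((75,60,24.5),a0(361,79)),((75,-60,24.5),a0(652,90)),((-75,60,24.5),a0(352,443))]
S0=[((75,60,24.5),b0(447,235)),((75,-60,24.5),b0(474,369)),((-75,-60,24.5),b0(117,385))]
L0=np.array([437.3,-55.5,70.5])
for Tq,Sq,l in((T0,S0,L0),(Tp,Sp,L0+[4,3,23.4])):
  for ll in (l,None):
    o=fit(t,s,Tq,Sq,ll,(502,-7,26));p=o.x;Q=R.from_rotvec(p[3:])
    print(p.round(3),'tilt',np.arccos(Q.as_matrix()[2,2]).round(3),'far z',(Q.apply([75,60,22])+p[:3]).round(1),'lug',(Q.apply([-65,-50,44.5])+p[:3]).round(1),np.abs(o.fun).max().round(2))
E
```

```text
[ 5.02152e+02 -6.44000e+00  2.54630e+01  2.00000e-03  7.00000e-03
 -9.00000e-03] tilt 0.007 far z [577.8  52.9  47.1] lug [437.  -56.   70.3] 0.65
[ 5.02077e+02 -6.70500e+00  2.54550e+01  7.00000e-03  4.00000e-03
 -7.00000e-03] tilt 0.008 far z [577.6  52.6  47.6] lug [436.9 -56.5  69.9] 0.46
[ 5.02597e+02 -7.30800e+00  4.04970e+01 -7.10000e-02  8.20000e-02
 -1.10000e-02] tilt 0.109 far z [579.7  53.   51.9] lug [441.1 -53.1  93.6] 0.4
[ 5.02529e+02 -7.63200e+00  4.05450e+01 -6.40000e-02  8.00000e-02
 -9.00000e-03] tilt 0.103 far z [579.4  52.8  52.6] lug [441.  -54.   93.2] 0.3
```

```bash
python3 - <<'E'
from fit2 import *
t0,s0=load("i0.pkl");t,s=load("i2.pkl")
a=lambda x,y:(235+(x+.5)/7-.5,185+(y+.5)/7-.5)
b=lambda x,y:(240+(x+.5)/9-.5,195+(y+.5)/9-.5)
# manual i2 points: outer + inner corners
T2=[a(178,50),a(517,57),a(160,474),a(238,112),a(455,118),a(225,410)]
S2=[b(585,112),b(630,286),b(520,137),b(547,247)]
a0=lambda x,y:(200+(x+.5)/6-.5,180+(y+.5)/6-.5)
b0=lambda x,y:(230+(x+.5)/6-.5,170+(y+.5)/6-.5)
T0=[a0(361,79),a0(652,90),a0(352,443),a0(415,132),a0(598,140),a0(405,390)]
S0=[b0(447,235),b0(474,369),b0(403,260),b0(418,345)]
def sub(d,P):
    g=cv2.cvtColor(d["frame"],cv2.COLOR_RGB2GRAY)
    c=np.array(P,np.float32).reshape(-1,1,2)
    return cv2.cornerSubPix(g,c.copy(),(3,3),(-1,-1),(cv2.TERM_CRITERIA_EPS|cv2.TERM_CRITERIA_MAX_ITER,50,.01)).reshape(-1,2),np.array(P)
st={}
for k,d,P in(('t0',t0,T0),('s0',s0,S0),('t2',t,T2),('s2',s,S2)):
    st[k],m=sub(d,P); print(k,(st[k]-m).round(1).tolist())
# tray coords by seated rays onto z=50.5
seat=np.array([502.2,-6.5,26]);
pl=lambda d,P:[atz(d,u,v,50.5)-seat for u,v in P]
m=pl(t0,st['t0']);n=pl(s0,st['s0'])
for drop in [None,0,1,2,3,4,5]:
  ii=[i for i in range(6) if i!=drop]
  for lug in (np.array([441.3,-52.8,93.7])+(0),None):
    o=fit(t,s,[(m[i],st['t2'][i]) for i in ii],list(zip(n,st['s2'])),None if lug is None else lug,seat);p=o.x;Q=R.from_rotvec(p[3:])
    print(drop,p.round(3),'tilt',np.arccos(Q.as_matrix()[2,2]).round(3),'far',(Q.apply([75,60,22])+p[:3]).round(1),'lug',(Q.apply([-65,-50,44.5])+p[:3]).round(1),np.abs(o.fun).max().round(2))
E
```

```text
t0 [[0.5, 0.3], [0.8, -0.9], [0.0, 0.0], [-0.3, 0.6], [-0.0, 0.1], [0.4, -0.1]]
s0 [[0.0, 0.0], [0.0, -0.0], [-0.2, -0.1], [0.0, -0.0]]
t2 [[0.0, -0.0], [0.5, 0.9], [-0.3, 0.0], [-0.1, -0.2], [-0.2, 0.1], [0.6, 0.4]]
s2 [[-0.0, 0.0], [1.6, -0.3], [0.5, 1.0], [-1.3, 2.6]]
None [ 5.0215e+02 -6.8190e+00  4.0112e+01 -6.2000e-02  9.2000e-02 -8.0000e-03] tilt 0.111 far [579.2  53.6  51.4] lug [441.3 -53.3  93.4] 1.93
None [ 5.06664e+02 -6.86300e+00  2.83790e+01 -5.50000e-02 -8.60000e-02
 -8.00000e-03] tilt 0.102 far [580.1  53.8  53.4] lug [437.6 -53.9  69.8] 1.99
0 [ 5.02097e+02 -6.89700e+00  4.00850e+01 -6.30000e-02  9.20000e-02
 -8.00000e-03] tilt 0.111 far [579.1  53.5  51.3] lug [441.2 -53.3  93.4] 1.95
0 [ 5.06676e+02 -6.88500e+00  2.84360e+01 -5.50000e-02 -8.60000e-02
 -9.00000e-03] tilt 0.102 far [580.2  53.8  53.5] lug [437.6 -53.9  69.9] 1.99
1 [ 5.02559e+02 -7.09200e+00  3.99700e+01 -6.90000e-02  8.80000e-02
 -5.00000e-03] tilt 0.111 far [579.3  53.7  51.2] lug [441.6 -53.4  93.3] 1.83
1 [ 5.06771e+02 -7.04400e+00  2.91930e+01 -5.70000e-02 -7.30000e-02
 -2.00000e-03] tilt 0.092 
[... 528 characters left out ...]
910e+01 -5.50000e-02 -9.00000e-02
 -7.00000e-03] tilt 0.106 far [579.9  54.   53.3] lug [437.5 -54.   69.1] 2.02
4 [ 5.02109e+02 -6.75600e+00  4.01040e+01 -6.10000e-02  9.30000e-02
 -8.00000e-03] tilt 0.111 far [579.1  53.7  51.4] lug [441.3 -53.3  93.4] 1.95
4 [ 5.06767e+02 -6.74600e+00  2.79020e+01 -5.50000e-02 -9.20000e-02
 -8.00000e-03] tilt 0.108 far [580.1  53.9  53.4] lug [437.4 -53.8  68.9] 2.05
5 [ 5.02252e+02 -6.56200e+00  4.01580e+01 -5.90000e-02  9.40000e-02
 -1.00000e-02] tilt 0.111 far [579.4  53.7  51.5] lug [441.3 -53.   93.4] 1.94
5 [ 5.06752e+02 -6.62100e+00  2.82750e+01 -5.50000e-02 -8.70000e-02
 -1.00000e-02] tilt 0.103 far [580.3  53.9  53.4] lug [437.5 -53.5  69.6] 2.03
```

```bash
python3 -m inch '{"travel":[[0,0,-0.2],[0,0,-0.6],[0,0,-1.1],[0,0,-1.7],[0,0,-2.4],[0,0,-3.1],[0,0,-3.8],[0,0,-4.4],[0,0,-4.8],[0,0,-5]],"twist":[0,0,0,0,0,0,0,0,0,0],"fingers":[0.3,0.3,0.3,0.3,0.3,0.3,0.3,0.3,0.3,0.3]}'; python3 - <<'E'
from h import *
sd=vision.get_image("side")
crop(sd,"s13",220,100,110,150,4)
s=ctrl.read_state();print(s['force'],s['torque'])
E
```

```text
clock: 11.78
eef_pos: [441.1, -52.6, 152.1]
tool_rot: [3.141, -0.001, 0.78]
force: [-0.5, 0.9, -1.7]
width: 10.8
[ 0.69282808 -0.14056537 -2.31456752] [-0.07471498  0.12984875  0.02395347]
```

View pics/s13.png

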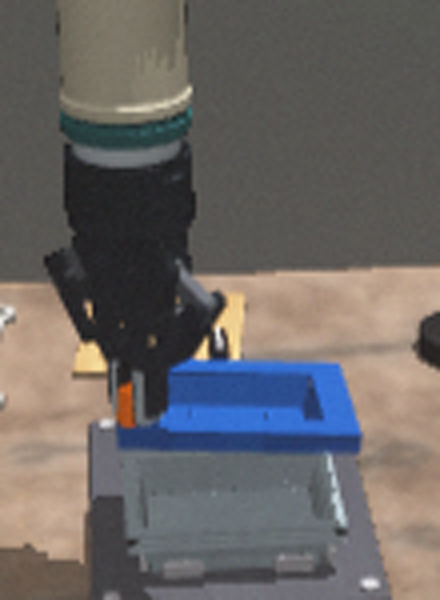

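```bash
python3 -m inch '{"travel":[[0,0,-0.5],[0,0,-1.5],[0,0,-2.7],[0,0,-3.9],[0,0,-5.1],[0,0,-6],[0,0,-6.6],[0,0,-7],[0,0,-7],[0,0,-7]],"twist":[0,0,0,0,0,0,0,0,0,0],"fingers":[0.3,0.3,0.3,0.3,0.3,0.3,0.3,0.3,0.3,0.3]}'; python3 -m inch '{"travel":[[0.3,-0.4,0],[1,-1.2,0],[2,-2.4,0],[3.3,-4,0],[4.6,-5.6,0],[6,-7.3,0],[7.4,-9,0],[8.8,-10.7,0],[10,-12.2,0],[11,-13.4,0]],"twist":[0,0,0,0,0,0,0,0,0,0],"fingers":[0.3,0.3,0.3,0.3,0.3,0.3,0.3,0.3,0.3,0.3]}';python3 -m inch '{"travel":[[1.2,-1.5,0],[2.5,-3.1,0],[3.8,-4.7,0],[5.1,-6.3,0],[6.4,-7.9,0],[7.7,-9.4,0],[8.8,-10.8,0],[9.7,-11.9,0],[10.3,-12.6,0],[10.6,-13,0]],"twist":[0,0,0,0,0,0,0,0,0,0],"fingers":[0.3,0.3,0.3,0.3,0.3,0.3,0.3,0.3,0.3,0.3]}'; python3 - <<'E'
from h import *
import pickle
t=vision.get_image("top");sd=vision.get_image("side")
pickle.dump((t,sd),open("i3.pkl","wb"))
crop(t,"t14",90,150,130,130,5)
crop(sd,"s14",200,90,120,140,5)
s=ctrl.read_state();print(s['force'],s['torque'],s['qpos'])
E
```

```text
clock: 12.67
eef_pos: [440.6, -52.6, 221.1]
tool_rot: [-3.141, 0.0, 0.781]
force: [-0.2, 0.1, -2.2]
width: 10.6
clock: 13.5
eef_pos: [423.6, 122.9, 221.0]
tool_rot: [-3.14, -0.0, 0.783]
force: [-0.5, -0.5, -1.9]
width: 10.8
clock: 14.33
eef_pos: [407.4, 289.1, 221.0]
tool_rot: [-3.141, 0.0, 0.783]
force: [-0.6, 0.9, -2.3]
width: 10.7
[-0.18820876 -0.08909665 -2.6669259 ] [-0.15412447  0.14953755 -0.0171884 ] [-0.39041726  0.48772174 -0.40018524  1.9620872   0.27223576  0.74421484
 -1.73928483]
```

View pics/s14.png

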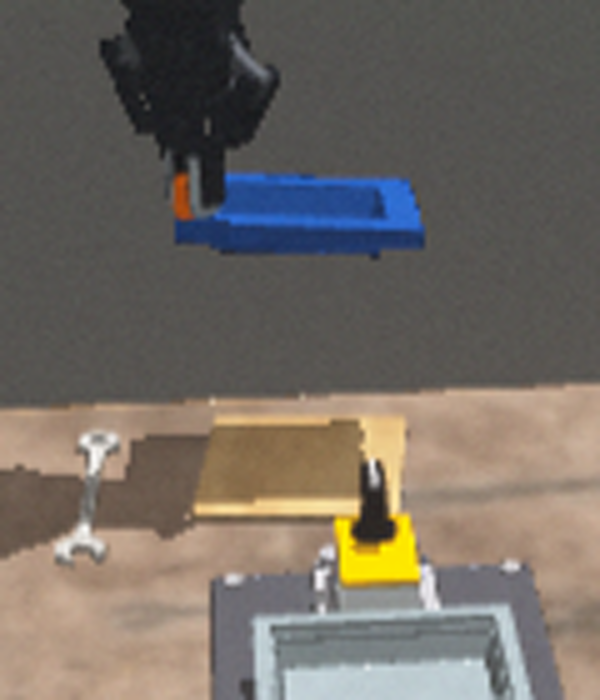

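View pics/t14.png

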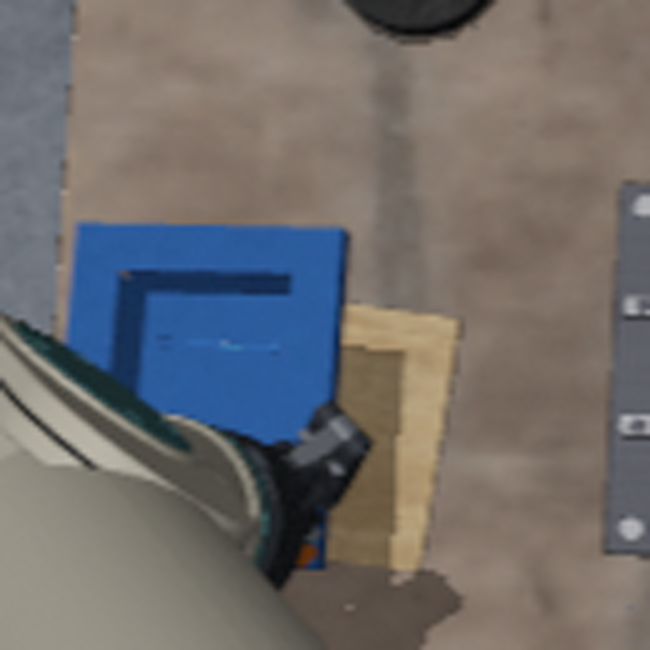

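```bash
python3 - <<'E'
from fit2 import *
t,s=load("i3.pkl")
a=lambda x,y:(90+(x+.5)/5-.5,150+(y+.5)/5-.5)
b=lambda x,y:(200+(x+.5)/5-.5,90+(y+.5)/5-.5)
Tp=[((75,60,24.5),a(78,222)),((75,-60,24.5),a(347,230)),((-75,-60,24.5),a(323,568))]
Sp=[((75,60,24.5),b(412,180)),((75,-60,24.5),b(423,236)),((-75,-60,24.5),b(175,222))]
for l in ([407.2,289,212.7],None):
    o=fit(t,s,Tp,Sp,l,(470,333,160));p=o.x;Q=R.from_rotvec(p[3:])
    print(p.round(3),'tilt',np.arccos(Q.as_matrix()[2,2]).round(3),'far',(Q.apply([75,60,22])+p[:3]).round(1),o.fun.round(1))
E
```

```text
[ 4.68796e+02  3.33938e+02  1.59564e+02 -5.40000e-02  8.80000e-02
 -1.30000e-02] tilt 0.104 far [546.1 393.9 171.6] [ 0.1 -0.1 -0.2 -0.  -1.4  0.1 -0.2  0.3  0.3 -0.3 -0.3 -0.1  0.2 -1.1
 -0.3]
[ 4.68523e+02  3.32937e+02  1.60504e+02 -3.50000e-02  9.50000e-02
 -3.00000e-03] tilt 0.101 far [545.3 393.3 173.2] [ 0.2  0.1  0.2 -0.1 -0.3 -0.  -0.4 -0.2  0.4  0.  -0.1  0.1]
```

```bash
python3 -m inch '{"travel":[[0,0,0],[0,0,0],[0,0,0],[0,0,0],[0,0,0],[0,0,0],[0,0,0],[0,0,0],[0,0,0],[0,0,0]],"twist":[0,0,0,0,0,0,0,0,0,0],"fingers":[0.3,0.3,0.3,0.3,0.3,0.3,0.3,0.3,0.3,0.3]}'; python3 - <<'E'
from h import *
crop(vision.get_image("side"),"s15",100,60,300,240,2.5)
s=ctrl.read_state();print(s['force'],np.abs(s['qd']).max())
E
```

```text
clock: 15.27
eef_pos: [408.5, 287.1, 221.3]
tool_rot: [3.142, -0.0, 0.781]
force: [0.1, 0.4, -2.1]
width: 11.0
[-0.43271608  0.42827494 -2.02161225] 0.0010702263859204758
```

View pics/s15.png

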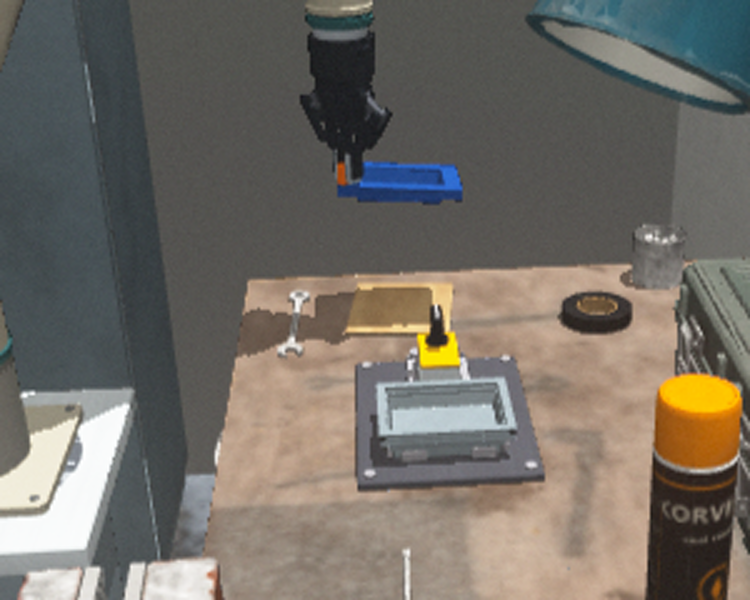

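The picture shows the tray held steady over the ply. The grey trays are in their nest, the carriage is back with the knob along y, and the bystanders are in place.

```bash
python3 -c "
from cell import ctrl
print(ctrl.finish_job())"
```

```text
the job is handed in; nothing more can be done
None
```

The blue tray is peeled off and held over the plywood, and the job was handed in at about 15 s of the 54 s allowed. No verdict was reported.

- **Knob and carriage:** I gripped the knob and turned it about 88° anticlockwise. I then pulled the carriage back 26.9 mm to its stop.
- **Peel:** I gripped the orange lug and raised it about 23 mm along an arc. Image fits put the tilt at about 0.10–0.11 rad, against the 0.09 rad needed. They put the far corner about 4–5 mm up, against the 8 mm allowed. The pull force peaked near 10 N in the readings taken between moves, then fell to the tray's own weight of about 2 N, which suggests the grey trays were not lifted.
- **Final hold:** The tray's centre was measured within about 2 mm of the plywood centre. Its floor was about 160 mm above the bench, the far corner about 172 mm up, and the tilt about 0.10 rad. The arm moved about 2 mm as it settled after that measurement and was then still. The tray's weight was carried by the fingers.
- **Rest of the scene:** The last picture shows the grey trays in their nest, the carriage back, and the spanner and tape in place. The screwdriver was mostly hidden in that view, but the arm never went near it.

**Least certain check:** The peel tilt has the smallest margin, only 0.01–0.02 rad. Some fits without the lug constraint did not converge to a sensible pose, so I discarded them.

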